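# Step the sample carrier under the needle

## Task

On the lab's x-y stage, take the carrier by its upright knob and slide it until the flat ring (the steel sample with a hole) is centred under the fixed needle; pause there for a good second, then step the carrier on until the square sample is centred under the needle, and let go. Move the carrier only by its knob: do not touch the samples, which stay in their cells.

Things in the scene. Friction and masses are not known exactly. Their poses are not given: they have to be found in the camera images.
- needle_tip (a point): Tip of the fixed needle that points straight down, 67 mm above the bench, 17 mm above the samples' tops. It hangs from a 14 mm wide arm (top 121 mm above the bench) running to a post 155 mm away, on the side away from the knob. Its axes are the stage's: x towards the post, along the lower slide; y along the upper slide; z up. Fixed; turned up to 0.3 rad.
- knob_top (a point): Centre of the top face of the carrier's knob: an upright cylinder, 24 mm diameter, 50 mm high, top 92 mm above the bench. It stands on the black carrier, 120 mm from the middle (in +x) of the 2 x 2 cells, pitch 50 mm, rims 5 mm high. The carrier slides level without turning, needs 2 to 4 N, stays where left; every cell reaches the needle. At the start all cells lie on the knob's side of it.
- ring: The flat steel ring: 36 mm outside diameter, 18 mm hole, 8 mm thick, lying loose in one of the four 42 mm square cells; which cell varies. Origin at the centre of its underside (42 mm above the bench), z up. The only sample with a hole.
- square: The square steel sample, 28 x 28 x 8 mm, lying loose in another of the cells. Origin at the centre of its underside (42 mm above the bench), z up. The remaining two cells hold a plain round steel disc (36 mm, no hole) and a steel hexagon (30 mm across flats), which are not wanted.
There are look-alikes about, which are no part of the job. Leave any blue look-alike of the square alone.

How it is judged:
By the outcome, as a careful person would: the job done as asked, in the order asked, and still so for the second after the job is handed in, with the robot touching nothing.
It also fails if it takes over 42 s, if anything falls off the work surface, if the arm or the gripper's body presses on something with over 40 N, if the wrist force passes 120 N, or if a joint passes its speed limit or range.

## Robot

A 7-joint arm with a two-finger parallel gripper is mounted at the origin on the work surface. World frame = base frame: x ahead of the robot, y to its left, z up, the work surface at z = 0. Lengths are in m, angles in degrees, forces in N, time in s.
With the tool pointing down it reaches from about 0.425 to 1.025 m from the base axis. Payload 3.6 kg.
Tool frame: the origin (TCP) lies on the mounting face of the last link; the fingertips stand env.tcp_to_tips ahead of it and the grasp point (between the pads) lies 155 mm ahead of it (env.tcp_to_tips is the distance from the TCP to the fingertips, in m); z points along the fingers, y is the line along which they close (so a half turn about z gives the same grasp; the last joint's range is limited). The gripper opens to 85 mm and grips with 20 to 120 N. Pads are 22 mm wide; open, the fingers measure 114 mm over their backs; the gripper's body (76 mm by 85 mm) begins 54 mm behind the grasp point. The pads swing forward as they close: fully open they stand 13 mm farther back than shut.
Start: joints at [-69.929, 33.873, 2.773, 92.16, -1.908, 54.013, -1.931], TCP at [0.311, 0.655, 0.405] pointing down, gripper open.
Joint ranges: [-153.93, 153.93], [-27.13, 128.08], [-72.61, 78.16], [10.71, 143.7], [-87.88, 267.88], [4.46, 118.87], [-176.78, 176.78]. Speed limits (degrees/s): [147.25, 147.25, 180, 180, 180, 180, 180].

## Interface

Orientations are given as [roll, pitch, yaw] about the fixed x, y, z axes, in that order (R = Rz(yaw) Ry(pitch) Rx(roll)).
In Python, from plant import sensors, get_image, ticket, env gives the robot as it stands.
- The arm moves only by the tool play_rows, never from a script. Its argument "motion" is a list that holds one entry, the list of rows, each a list of 7 numbers: the shift along the world's x, y, z in mm, then the turn, a rotation vector about the world's x, y, z in degrees, then the finger opening in mm, from 0 to 85.4. A call has 1 to 12 rows; each row shifts and turns the commanded pose from where the row before left it; what a row does not reach is not made up. A row lasts 1/12 s, in which the tool goes at most 41.7 mm and 7.16 degrees, less where a joint would pass 70% of its speed; a pose out of reach is approached as far as the arm can. A call is refused whole if a number of a shift passes 41.7 or a number of a turn 7.16, either way. A call with a gripper value outside its range is refused whole. The fingers move at their own pace and stop on an object; "grip_force" is the grip in N (left out, the last holds). Time passes only in rows, so rows that do not move let the fingers close. It gives the time, the measured TCP pose, the force, the opening and the grip force at its end, in the units of the state.
- sensors.get_state(): the state, without advancing time (a new reading comes with each control period).
- get_image(name): name is "side" or "top" or "wrist"; returns a dict with "color" (384x512x3 uint8, blue, green, red), "mtx" (3x3 intrinsics, pixels), "eye" and "attitude" of the camera in the world; the wrist camera has in their place "mount" (4x4, takes a point from camera to tool coordinates, whose origin is the TCP and whose axes are the flange's). Camera axes: x right, y down, z forward; pixel columns grow to the right and rows downward; lengths in m; the calibration is good to about 2 mm. A picture is of the moment at which its call begins: read the wrist's pose just before it. There is no depth.
- ticket.job_done(): hands the job in; it is judged then, once.
The state is a dict: "time": time; "qpos": joint angles; "joint_velocities": joint speeds; "joint_torque": joint torques, N m; "position": TCP position; "eef_rot": TCP orientation; "wrist_force": force on the tool from outside, world axes, zero at the start; "moment": the same for the moment, N m; "finger_gap": opening from 0.0 (shut) to 1.0 (fully open); "finger_force": force on a finger pad.
Only numpy, scipy, OpenCV 4.12 (cv2) and the standard library are available. Lean on these libraries where they do the work, as an engineer would, in place of code of your own. Each camera call takes 0.05 s, during which the arm holds its last target. There are 200 camera calls.

## Working session

There is one attempt and no reset: what is moved stays moved. The work goes in short steps, Python scripts to look and compute and a tool call to move; the robot and the scene stay as the last step left them, time stands still between calls to the robot, and variables do not carry over. Pictures are saved under pics/ and viewed, at most 10 in all, crops included, and the job is handed in when it is done.

Besides the shell and the picture viewer there is one more tool, called after ">>>" as name([rows], argument=value, ...), one row to a line, values as JSON. play_rows: Moves the arm, as the interface text tells. Its arguments: {"type":"object","properties":{"motion":{"type":"array"},"grip_force":{"type":"number"}},"required":["motion"]}

```bash
mkdir -p pics
cat > h.py <<'E'
import numpy as np, cv2
from plant import sensors, get_image, ticket, env
from scipy.spatial.transform import Rotation as R
def cam(im,st=None):
    K=np.array(im["mtx"])
    if "mount" in im:
        T=np.eye(4);T[:3,:3]=rot(st["eef_rot"]);T[:3,3]=st["position"]
        T=T@np.array(im["mount"]);return K,T[:3,3],T[:3,:3]
    a=np.array(im["attitude"]);return K,np.array(im["eye"]),(a if a.shape==(3,3) else rot(a))
def rot(a):
    a=np.array(a,float)
    if a.shape==(3,3): return a
    return R.from_euler('xyz',a,degrees=True).as_matrix()
def ray(c,u,v,z):
    K,e,A=c;d=A@np.linalg.solve(K,[u,v,1.]);return e+d*(z-e[2])/d[2]
def proj(c,p):
    K,e,A=c;q=K@(A.T@(np.array(p)-e));return q[:2]/q[2]
E
python3 - <<'E'
from h import *
s=sensors.get_state();print(s["position"],s["eef_rot"],env.tcp_to_tips,s["time"])
ims=[get_image(n) for n in("top","side","wrist")]
for n,i in zip("tsw",ims):
    cv2.imwrite(f"pics/{n}0.png",i["color"]); print({k:np.round(v,3).tolist() for k,v in i.items() if k!="color"})
E
```

```text
[0.31107353 0.65436982 0.40354818] [-1.79870143e+02  5.68920156e-03  1.54577174e+02] 0.1734 0.0
{'mtx': [[363.046, 0.0, 257.395], [0.0, 363.046, 200.9], [0.0, 0.0, 1.0]], 'eye': [0.497, 0.103, 0.809], 'attitude': [-172.941, -1.576, -89.849]}
{'mtx': [[423.246, 0.0, 255.965], [0.0, 423.246, 194.467], [0.0, 0.0, 1.0]], 'eye': [0.511, -0.421, 0.597], 'attitude': [-135.062, 0.287, -8.89]}
{'mtx': [[318.435, 0.0, 252.439], [0.0, 318.435, 193.218], [0.0, 0.0, 1.0]], 'mount': [[0.0, -0.95, -0.313, 0.081], [1.0, 0.0, -0.0, 0.0], [0.0, -0.313, 0.95, 0.03], [0.0, 0.0, 0.0, 1.0]]}
```

View pics/t0.png

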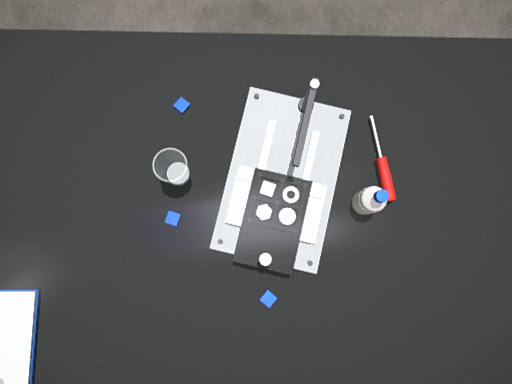

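View pics/s0.png

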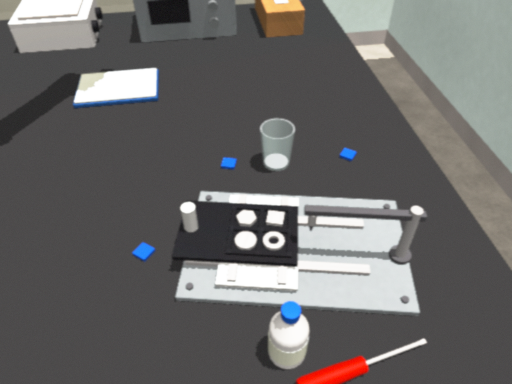

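The top view shows the knob at (265,260), ring (291,194), square (268,188), and the needle arm's end near (294,165). In the side view the needle tip is near (312,228). Next I take enlarged crops.

Run:
```python
from h import *
t=cv2.imread("pics/t0.png")[150:275,230:330];s=cv2.imread("pics/s0.png")[185:285,170:330]
a=cv2.resize(t,None,fx=4,fy=4,interpolation=2);b=cv2.resize(s,None,fx=4,fy=4,interpolation=2)
b=b[:, 0:640]
out=np.zeros((500,800,3),np.uint8);out[:500,:400]=a;out[:400,400:]=cv2.resize(s[:,60:160],None,fx=4,fy=4,interpolation=2)
cv2.imwrite("pics/crop1.png",np.clip(out.astype(float)*1.6,0,255).astype(np.uint8))
for n in "ts":
    g=cv2.imread(f"pics/{n}0.png").min(2)
    m=(g>170).astype(np.uint8)
    k,l,st,c=cv2.connectedComponentsWithStats(m)
    for i in range(1,k):
        if 30<st[i,4]<800: print(n,c[i].round(1),st[i])
```

```text
t [314.4  83. ] [310  79  10   9  75]
t [375.6 136. ] [370 116  12  42 108]
t [175.  169.9] [153 148  36  36 498]
t [267.3 188.2] [260 180  16  17 188]
t [290.3 194.1] [282 186  17  17 182]
t [371.4 198.9] [362 186  25  26 356]
t [263.4 211.6] [256 204  16  16 201]
t [286.8 215.8] [278 208  18  17 238]
t [265.  258.9] [259 253  13  13 132]
s [280.7   1.4] [274   0  15   4  55]
s [373.9  51.2] [356  44  37  16 427]
s [275.9 160.4] [265 153  23  16 294]
s [187.4 207.3] [180 202  15  12 144]
s [416.8 210. ] [411 206  13   9  90]
s [246.  216.7] [237 210  19  14 210]
s [275. 217.] [266 211  19  13 205]
s [245.2 239.4] [235 231  22  18 300]
s [273.2 239.8] [263 232  22  17 231]
s [396.3 351. ] [366 339  61  25 269]
```

View pics/crop1.png

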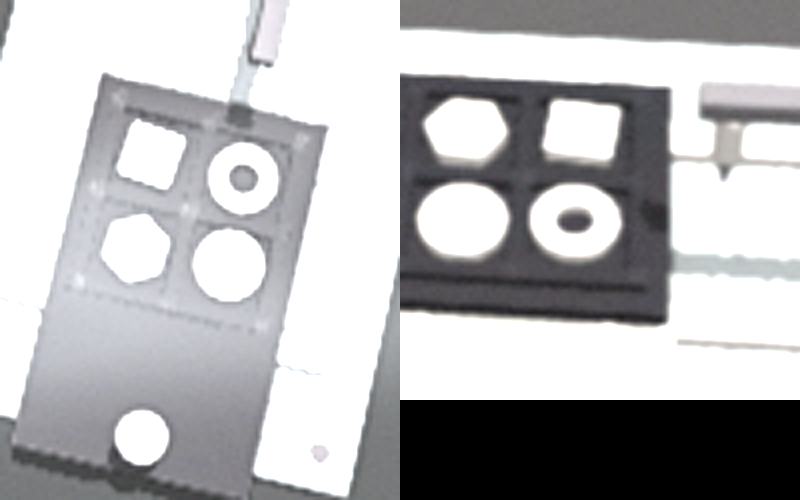

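The needle tip is at side pixel (311,230). Ring and square are both in the row nearest the needle, the ring on the −y side (top view right), and the knob is at (265,259).

Run:
```python
from h import *
t=cam(get_image("top"));s=cam(get_image("side"))
P=lambda *a:ray(*a)[:2]
k1=P(t,265,258.9,.092);k2=P(s,187.6,207.3,.092)
p1=P(t,314.4,83,.121);p2=P(s,416.8,210,.121)
r1=P(t,290.3,194.1,.05);r2=P(s,273.2,239.3,.05);q1=P(t,267.3,188.2,.05);q2=P(s,275,216.7,.05)
h1=P(t,263.4,211.6,.05);d1=P(t,286.8,215.8,.05);h2=P(s,246,216.2,.05);d2=P(s,245.2,239,.05)
n=P(s,311,230,.067)
for a,v in dict(k1=k1,k2=k2,p1=p1,p2=p2,r1=r1,r2=r2,q1=q1,q2=q2,h1=h1,h2=h2,d1=d1,d2=d2,n=n).items():print(a,v.round(4))
k=(k1+k2)/2;m=(r1+q1+h1+d1+r2+q2+h2+d2)/8;p=(p1+p2)/2
ax=m-k;print("k-m",np.linalg.norm(ax),np.degrees(np.arctan2(ax[1],ax[0])))
b=p-n;print("n-p",np.linalg.norm(b),np.degrees(np.arctan2(b[1],b[0])))
print("ring->needle",n-(r1+r2)/2,"sq->needle",n-(q1+q2)/2)
```

```text
k1 [0.4718 0.0681]
k2 [0.4709 0.066 ]
p1 [ 0.8204 -0.0293]
p2 [ 0.819  -0.0235]
r1 [0.606  0.0125]
r2 [0.6042 0.0111]
q1 [0.6183 0.0612]
q2 [0.6164 0.0599]
h1 [0.5685 0.0695]
h2 [0.5669 0.069 ]
d1 [0.5599 0.0203]
d2 [0.5586 0.0191]
n [0.6656 0.007 ]
k-m 0.11904226268116197 -12.985112425182448
n-p 0.15769646418182087 -12.215502908028158
ring->needle [ 0.06054997 -0.00481739] sq->needle [ 0.04828129 -0.05355605]
```

>>> play_rows([
  [[10.5,-39,0,0,0,1,85],[10.5,-39,0,0,0,1,85],[10.5,-39,0,0,0,1,85],[10.5,-39,0,0,0,1,85],[10.5,-39,0,0,0,1,85],[10.5,-39,0,0,0,1,85],[10.5,-39,0,0,0,1,85],[10.5,-39,0,0,0,1,85],[10.5,-39,0,0,0,1,85],[10.5,-39,0,0,0,1,85],[10.5,-39,0,0,0,1,85],[10.5,-39,0,0,0,1,85]],
], grip_force=40)

```text
time: 1.25
position: [0.4374, 0.1848, 0.405]
eef_rot: [180.0, 0.0, 166.6]
wrist_force: [-0.3, 0.4, -0.3]
finger_gap: 0.997
finger_force: 0.0
```

>>> play_rows([
  [[11,-40,-15,0,0,0.7,85],[11,-40,-20,0,0,0,85],[11,-39,-25,0,0,0,85],[0,0,-25,0,0,0,85],[0,0,0,0,0,0,85],[0,0,0,0,0,0,85]],
])

```text
time: 1.75
position: [0.4669, 0.0787, 0.325]
eef_rot: [-179.9, -0.2, 167.2]
wrist_force: [-0.1, 0.8, 0.2]
finger_gap: 0.994
finger_force: 0.0
```

Run:
```python
from h import *
s=sensors.get_state();print(s["position"],s["eef_rot"],s["time"],s["wrist_force"])
i=get_image("wrist");c=cam(i,s);print("expected knob px",proj(c,[.4713,.067,.092]),"needle",proj(c,[.6656,.007,.067]))
cv2.imwrite("pics/w1.png",i["color"])
```

```text
[0.46692751 0.07866769 0.32496347] [-1.79943606e+02 -1.53188753e-01  1.67248546e+02] 1.75 [-0.10598884  0.78357619  0.23375656]
expected knob px [237.46411026 223.21989918] needle [225.49794398 406.61331951]
```

View pics/w1.png

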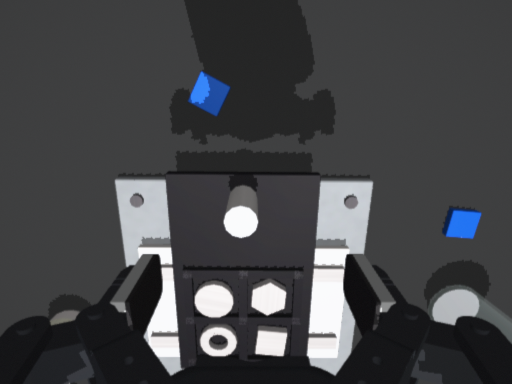

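The wrist view shows the knob top at (240,221), within about 2 mm of the expected (237,223). I'll centre on it, descend and grip.

>>> play_rows([
  [[4.5,-10.5,0,0,0,0,85],[0,0,-20,0,0,0,85],[0,0,-20,0,0,0,85],[0,0,-20,0,0,0,85],[0,0,-20,0,0,0,85],[0,0,-15,0,0,0,85],[0,0,0,0,0,0,85],[0,0,0,0,0,0,50],[0,0,0,0,0,0,30],[0,0,0,0,0,0,15],[0,0,0,0,0,0,15],[0,0,0,0,0,0,15]],
], grip_force=40)

```text
time: 2.8
position: [0.472, 0.0683, 0.2315]
eef_rot: [180.0, 0.1, 167.3]
wrist_force: [-0.1, -0.7, 0.1]
finger_gap: 0.296
finger_force: 0.0
```

>>> play_rows([
  [[0,0,0,0,0,0,15],[0,0,0,0,0,0,15],[0,0,0,0,0,0,15],[0,0,0,0,0,0,15]],
])

```text
time: 3.13
position: [0.4721, 0.0683, 0.2315]
eef_rot: [180.0, 0.1, 167.3]
wrist_force: [-0.5, 0.7, 6.3]
finger_gap: 0.267
finger_force: 38.8
```

>>> play_rows([
  [[2,0,0,0,0,0,15],[4,0,0,0,0,0,15],[6,-0.5,0,0,0,0,15],[6,-0.5,0,0,0,0,15],[6,-0.5,0,0,0,0,15],[6,-0.5,0,0,0,0,15],[6,-1,0,0,0,0,15],[6,-1,0,0,0,0,15],[6,-0.5,0,0,0,0,15],[5,-0.3,0,0,0,0,15],[3,0,0,0,0,0,15],[1.5,0,0,0,0,0,15]],
])

```text
time: 4.13
position: [0.5293, 0.0626, 0.2315]
eef_rot: [-180.0, -0.0, 167.2]
wrist_force: [-2.3, -1.9, 8.2]
finger_gap: 0.267
finger_force: 38.9
```

>>> play_rows([
  [[1,0,0,0,0,0,15],[0,0,0,0,0,0,15],[0,0,0,0,0,0,15]],
])

```text
time: 4.38
position: [0.5301, 0.0626, 0.2315]
eef_rot: [-180.0, 0.0, 167.2]
wrist_force: [-0.9, -1.6, 6.2]
finger_gap: 0.27
finger_force: 38.8
```

Run:
```python
from h import *
s=sensors.get_state();print(s["position"],s["time"],s["wrist_force"])
im={n:get_image(n) for n in("top","side","wrist")}
w=im["wrist"];c=cam(w,s);print("wrist exp needle",proj(c,[.6656,.007,.067]))
sd=im["side"];ts=cam(sd);tt=cam(im["top"])
print("exp side ring",proj(ts,[.6656,.007,.05]),"top ring",proj(tt,[.6656,.007,.05]))
out=np.zeros((440,800,3),np.uint8)
out[:,:400]=cv2.resize(sd["color"][185:295,250:350],None,fx=4,fy=4,interpolation=2)
out[:,400:]=cv2.resize(im["top"]["color"][110:220,245:345],None,fx=4,fy=4,interpolation=2)
cv2.imwrite("pics/c2.png",out)
for n in im: cv2.imwrite(f"pics/{n}2.png",im[n]["color"])
```

```text
[0.53009552 0.06264076 0.23151936] 4.3833 [-0.8938066  -1.60145883  6.20895529]
wrist exp needle [213.23168035 470.04918698]
exp side ring [310.09855862 236.62663241] top ring [292.62018085 166.5034775 ]
```

View pics/c2.png

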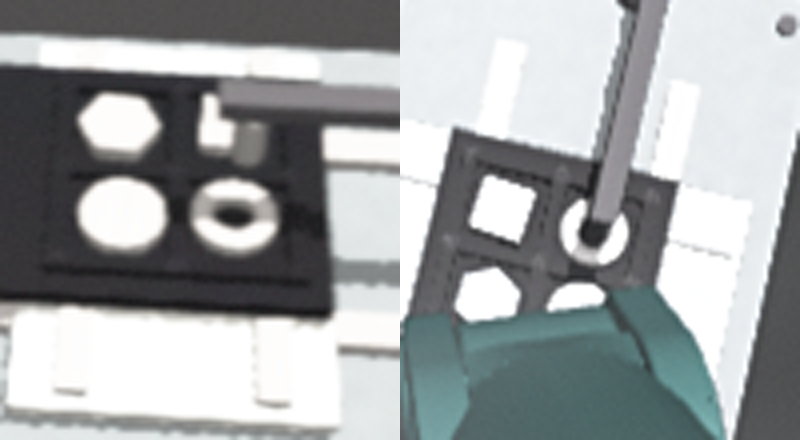

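Run:
```python
from h import *
ts=cam(get_image("side"));tt=cam(get_image("top"))
print("ring side",ray(ts,308.5,238.75,.05),"ring top",ray(tt,293.5,167.5,.05),"pred",.6051+.0581,.0118-.0057)
def tri(u,v):
    M=[];b=[]
    for (K,e,A),p in((tt,u),(ts,v)):
        d=A@np.linalg.solve(K,[*p,1.]);d/=np.linalg.norm(d);Q=np.eye(3)-np.outer(d,d);M.append(Q);b.append(Q@e)
    M=np.vstack(M);b=np.hstack(b);x=np.linalg.lstsq(M,b,rcond=None)[0];return x,np.linalg.norm(M@x-b)
p,r=tri((314.4,83),(416.8,210));print("post",p,r)
for a in(-12.2,-12.6,-13.):
    a=np.radians(a);print("n from post",p[:2]-.155*np.array([np.cos(a),np.sin(a)]))
print("knob",tri((265,258.9),(187.6,207.3)),"sq",tri((267.3,188.2),(275,216.7)))
s0=cv2.imread("pics/s0.png");t0=cv2.imread("pics/t0.png")
print(s0[221:236,304:319].mean(2).astype(int))
# arm in s0: axis line; arm in top
a=cv2.resize(s0[205:240,295:330],None,fx=11,fy=11,interpolation=0);b=cv2.resize(t0[75:180,285:330],None,fx=5,fy=5,interpolation=0)
out=np.zeros((525,640,3),np.uint8);out[:385,:385]=a;out[:,400:625]=b
cv2.imwrite("pics/c3.png",out)
```

```text
ring side [0.6618986  0.00303204 0.05      ] ring top [0.66344437 0.00513377 0.05      ] pred 0.6632 0.0060999999999999995
post [ 0.81660501 -0.02795997  0.12667906] 0.0015100563183594515
n from post [0.66510555 0.00479538]
n from post [0.66533792 0.00585224]
n from post [0.66557765 0.00690745]
knob (array([0.47121524, 0.06800669, 0.08991576]), np.float64(0.0006851921155726655)) sq (array([0.61758412, 0.06119503, 0.04858333]), np.float64(0.0012753183063894744))
[[249 249 246 216 141 111 114 115 118 117 118 151 222 246 249]
 [242 242 237 201 135 110 114 116 116 116 118 157 225 246 249]
 [188 188 180 150 116 110 114 117 117 117 119 147 207 235 240]
 [129 129 129 120 112 110 114 116 116 117 115 123 147 164 169]
 [135 133 138 136 124 108 107 109 112 113 116 117 120 121 123]
 [177 178 188 183 154 112  85  85  98 124 142 149 150 150 149]
 [215 214 216 212 189 138  83  72 113 168 195 204 206 203 205]
 [222 221 222 220 207 160  95  89 146 193 214 219 219 218 220]
 [223 222 222 222 214 173 112 118 174 211 219 219 219 219 221]
 [222 222 221 221 217 188 154 160 198 216 219 218 219 220 219]
 [222 222 220 221 220 215 200 202 215 221 220 222 220 221 221]
 [221 222 221 222 222 221 220 219 220 221 220 221 222 221 221]
 [222 222 222 223 222 223 222 221 220 220 221 220 220 221 220]
 [221 221 221 221 222 223 222 222 222 221 221 221 221 220 220]
 [220 221 221 222 223 222 221 221 222 220 220 220 219 219 219]]
```

View pics/c3.png

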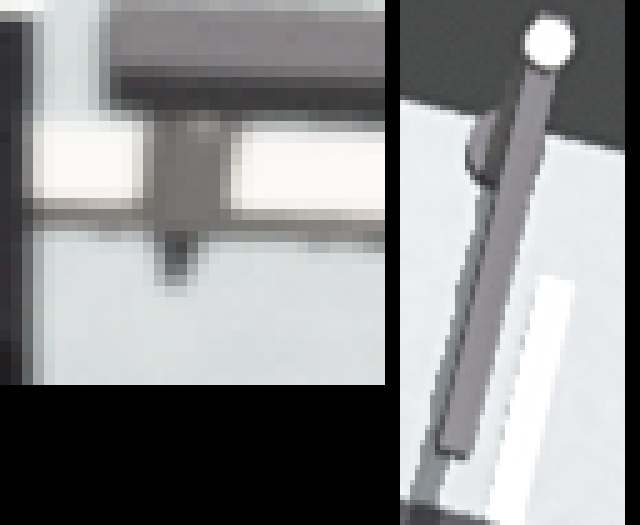

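View pics/wrist2.png

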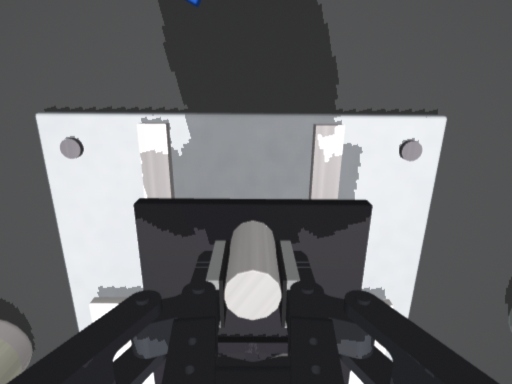

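```bash
cat >> h.py <<'E'
def blob(im,u,v,th=170,hole=True):
    m=(im.min(2)>th).astype(np.uint8)
    cs,_=cv2.findContours(m,cv2.RETR_EXTERNAL,cv2.CHAIN_APPROX_NONE)
    c=min(cs,key=lambda c:np.hypot(*(c.reshape(-1,2).mean(0)-[u,v])) if len(c)>20 else 1e9)
    return cv2.fitEllipse(c)
E
python3 - <<'E'
from h import *
ts=cam(get_image("side"));tt=cam(get_image("top"))
n=ray(ts,310.5,230.4,.067);print("n side",n, "arm end top",ray(tt,296.2,165,.121))
for f,u,v in(("s0",273,239),("side2",308,238)):
    im=cv2.imread(f"pics/{f}.png")
    for th in(120,150,180):
        e=blob(im,u,v,th);r=ray(ts,*e[0],.05);print(f,th,np.round(e[0],2),np.round(e[1],1),r.round(4),"to go",((n-r)*1e3).round(1))
E
```

```text
n side [0.66460125 0.00629073 0.067     ] arm end top [0.65285931 0.0089669  0.121     ]
s0 120 [273.39 239.68] [17.6 21.7] [0.6043 0.0103 0.05  ] to go [60.3 -4.  17. ]
s0 150 [273.41 239.71] [17.1 21.4] [0.6043 0.0102 0.05  ] to go [60.3 -3.9 17. ]
s0 180 [273.35 239.7 ] [16.1 20.7] [0.6043 0.0103 0.05  ] to go [60.3 -4.  17. ]
side2 120 [308.07 238.42] [17.7 21. ] [0.6614 0.0038 0.05  ] to go [ 3.2  2.5 17. ]
side2 150 [308.18 238.46] [16.9 20. ] [0.6615 0.0037 0.05  ] to go [ 3.1  2.6 17. ]
side2 180 [308.24 242.43] [ 7.4 19.5] [ 0.6596 -0.0044  0.05  ] to go [ 5.  10.7 17. ]
```

The side view puts the needle about (2.5, 1) mm further on. I'll nudge the carrier, and check with the arm's axis fitted in the top view.

>>> play_rows([
  [[1,0.5,0,0,0,0,15],[1.5,0.5,0,0,0,0,15],[0,0,0,0,0,0,15],[0,0,0,0,0,0,15]],
])

```text
time: 5.07
position: [0.5325, 0.0637, 0.2315]
eef_rot: [-180.0, -0.0, 167.2]
wrist_force: [-2.1, -0.8, 6.3]
finger_gap: 0.267
finger_force: 38.9
```

Run:
```python
from h import *
s=sensors.get_state();print(s["position"],s["time"])
i=get_image("side");j=get_image("top");ts=cam(i);tt=cam(j)
n=ray(ts,310.5,230.4,.067)
for th in(120,150):
    e=blob(i["color"],309.5,237.5,th);r=ray(ts,*e[0],.05);print(np.round(e[0],2),"to go side",((n-r)*1e3).round(1))
# arm axis in top start image: grey-purple band per row
t0=cv2.imread("pics/t0.png").astype(int);pts=[]
for v in range(110,160):
    row=t0[v,285:330].mean(1); c0=314.8-285-(v-83)*(18.4/82)
    k=[u for u in range(45) if abs(u-c0)<6 and 105<row[u]<160 and t0[v,285+u,2]>t0[v,285+u,1]]
    if k: pts.append((285+np.mean(k),v))
P=np.array([ray(tt,u,v,.121)[:2] for u,v in pts]);f=np.polyfit(P[:,0],P[:,1],1)
print(len(P),"slope deg",np.degrees(np.arctan(f[0])),"y at .6662",np.polyval(f,.6662), "res",np.std(P[:,1]-np.polyval(f,P[:,0])))
```

```text
[0.53252816 0.06374283 0.23151734] 5.0667
[309.33 237.79] to go side [ 0.9  1.5 17. ]
[309.43 237.68] to go side [ 0.6  1.3 17. ]
50 slope deg -13.430205613940446 y at .6662 0.008019483993603 res 0.00046485266808733613
```

Both checks agree to about 1 mm. I'll make a final half-millimetre nudge and then pause.

>>> play_rows([
  [[0.5,0.5,0,0,0,0,15],[0,0,0,0,0,0,15],[0,0,0,0,0,0,15],[0,0,0,0,0,0,15],[0,0,0,0,0,0,15],[0,0,0,0,0,0,15],[0,0,0,0,0,0,15],[0,0,0,0,0,0,15],[0,0,0,0,0,0,15],[0,0,0,0,0,0,15],[0,0,0,0,0,0,15],[0,0,0,0,0,0,15]],
])

```text
time: 6.17
position: [0.5329, 0.0643, 0.2315]
eef_rot: [-180.0, -0.0, 167.2]
wrist_force: [-2.5, -1.7, 8.3]
finger_gap: 0.268
finger_force: 39.0
```

>>> play_rows([
  [[0,0,0,0,0,0,15],[0,0,0,0,0,0,15],[0,0,0,0,0,0,15],[0,0,0,0,0,0,15],[0,0,0,0,0,0,15],[0,0,0,0,0,0,15],[0,0,0,0,0,0,15],[0,0,0,0,0,0,15]],
])

```text
time: 6.83
position: [0.5329, 0.0642, 0.2315]
eef_rot: [-180.0, -0.0, 167.2]
wrist_force: [-1.8, -1.7, 7.7]
finger_gap: 0.267
finger_force: 39.0
```

Run:
```python
from h import *
s=sensors.get_state();print(s["position"],s["time"])
i=get_image("side");j=get_image("top");ts=cam(i);tt=cam(j)
cv2.imwrite("pics/t4.png",j["color"])
e=blob(i["color"],309.5,237.5,150);print("ring side",ray(ts,*e[0],.05))
e=blob(j["color"],273,160,170);print("sq top",e, ray(tt,*e[0],.05))
```

```text
[0.53285531 0.06422667 0.2315274 ] 6.8333
ring side [0.66414156 0.00542538 0.05      ]
sq top ((269.4801940917969, 160.4799041748047), (14.387908935546875, 15.059866905212402), 51.42195510864258) [0.67830388 0.05652148 0.05      ]
```

>>> play_rows([
  [[-0.5,-2,0,0,0,0,15],[-1,-4,0,0,0,0,15],[-1.5,-5.5,0,0,0,0,15],[-1.5,-6,0,0,0,0,15],[-1.5,-6,0,0,0,0,15],[-1.5,-6,0,0,0,0,15],[-1.5,-6,0,0,0,0,15],[-1,-5,0,0,0,0,15],[-1,-4,0,0,0,0,15],[-0.5,-2,0,0,0,0,15],[-0.5,-1.5,0,0,0,0,15],[0,-0.5,0,0,0,0,15]],
])

```text
time: 7.93
position: [0.5216, 0.0168, 0.2315]
eef_rot: [179.9, 0.1, 167.3]
wrist_force: [-0.3, 2.7, 5.2]
finger_gap: 0.27
finger_force: 38.9
```

>>> play_rows([
  [[0,0,0,0,0,0,15],[0,0,0,0,0,0,15],[0,0,0,0,0,0,15]],
])

```text
time: 8.18
position: [0.5216, 0.0169, 0.2316]
eef_rot: [179.9, 0.1, 167.3]
wrist_force: [-1.3, 1.2, 5.5]
finger_gap: 0.266
finger_force: 39.0
```

Run:
```python
from h import *
s=sensors.get_state();print(s["position"],s["time"])
i=get_image("side");j=get_image("top");ts=cam(i);tt=cam(j);n=ray(ts,310.5,230.4,.067)
cs,_=cv2.findContours((i["color"].min(2)>150).astype(np.uint8),0,1)
for c in cs:
    a=cv2.contourArea(c);m=cv2.minAreaRect(c)
    if 60<a<600 and abs(m[0][0]-309)<40 and abs(m[0][1]-238)<30: print(a,np.round(m[0],1),np.round(m[1],1),"to go",((n-ray(ts,*m[0],.05))*1e3).round(1))
out=np.zeros((440,800,3),np.uint8)
out[:,:400]=cv2.resize(i["color"][185:295,250:350],None,fx=4,fy=4,interpolation=2)
out[:,400:]=cv2.resize(j["color"][110:220,245:345],None,fx=4,fy=4,interpolation=2)
cv2.imwrite("pics/c5.png",out)
```

```text
[0.52160224 0.01686699 0.23155098] 8.1833
326.5 [310. 261.] [18. 22.] to go [11.2 47.3 17. ]
335.5 [280.5 260.5] [19. 23.] to go [56.9 39.  17. ]
213.0 [310.  236.4] [17.4 14.2] to go [-1.  -1.3 17. ]
236.0 [279.5 236. ] [17.7 17.7] to go [ 48.8 -10.1  17. ]
```

View pics/c5.png

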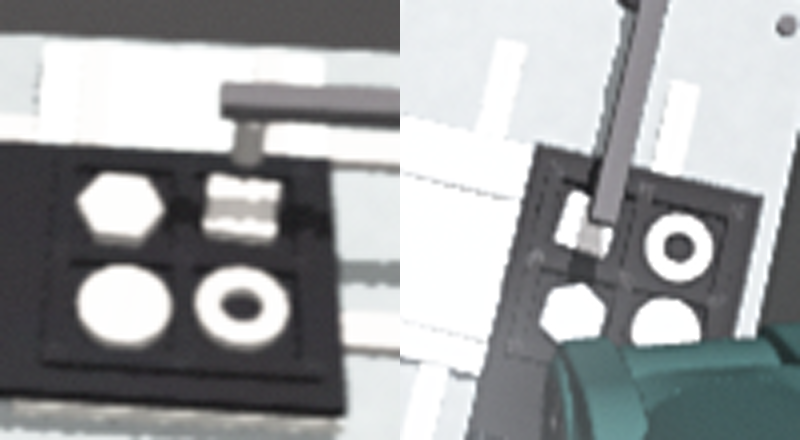

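The square is under the needle, with its top centre at side (310,236.4) and about (−1, −1.2) mm still to go. The ring and the others are still in their cells. I'll nudge, release and retreat upward.

>>> play_rows([
  [[-0.5,-0.6,0,0,0,0,15],[-0.3,-0.6,0,0,0,0,15],[0,0,0,0,0,0,15],[0,0,0,0,0,0,15],[0,0,0,0,0,0,15],[0,0,0,0,0,0,15],[0,0,0,0,0,0,15],[0,0,0,0,0,0,15],[0,0,0,0,0,0,15],[0,0,0,0,0,0,15]],
])

```text
time: 9.12
position: [0.5212, 0.0158, 0.2315]
eef_rot: [179.9, 0.1, 167.3]
wrist_force: [0.8, 1.5, 5.9]
finger_gap: 0.263
finger_force: 39.0
```

>>> play_rows([
  [[0,0,0,0,0,0,30],[0,0,0,0,0,0,45],[0,0,0,0,0,0,60],[0,0,0,0,0,0,70],[0,0,0,0,0,0,70],[0,0,0,0,0,0,70],[0,0,5,0,0,0,70],[0,0,15,0,0,0,70],[0,0,25,0,0,0,70],[0,0,25,0,0,0,70],[0,0,20,0,0,0,70],[0,0,0,0,0,0,70]],
])

```text
time: 10.12
position: [0.5218, 0.0151, 0.3244]
eef_rot: [179.9, 0.4, 167.3]
wrist_force: [0.0, -0.2, 0.2]
finger_gap: 0.819
finger_force: 0.0
```

Run:
```python
from h import *
s=sensors.get_state();print(s["position"],s["time"],s["wrist_force"],s["finger_gap"])
i=get_image("side");ts=cam(i);n=ray(ts,310.5,230.4,.067)
cs,_=cv2.findContours((i["color"].min(2)>150).astype(np.uint8),0,1)
for c in cs:
    a=cv2.contourArea(c);m=cv2.minAreaRect(c)
    if 60<a<600 and abs(m[0][0]-309)<40 and abs(m[0][1]-238)<30: print(a,np.round(m[0],1),"to go",((n-ray(ts,*m[0],.05))*1e3).round(1))
```

```text
[0.52178958 0.01510915 0.32442668] 10.1167 [ 0.03553025 -0.16843933  0.1947317 ] 0.8189444364048025
330.5 [310.  261.5] to go [11.4 48.3 17. ]
333.5 [280.8 261.3] to go [56.8 40.5 17. ]
212.5 [310.  236.7] to go [-0.8 -0.7 17. ]
236.0 [280.  236.5] to go [48.2 -8.9 17. ]
```

Within 1 mm, and the arm is clear of everything, so I'm handing in.

```bash
python3 -c "
from plant import ticket;print(ticket.job_done())"
```

```text
the job is handed in; nothing more can be done
None
```

I slid the carrier by its knob until the ring was centred under the needle, held it there about 1.7 s, then stepped it on to the square and let go. By the side camera, ring and square each came to rest within about 1 mm of the needle; the job was handed in at about 10 s and no verdict came back.

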